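Set a rinsed paint-tub lid to dry and open the vent to its widest hole

TASK

Set the rinsed tub lid to dry: stand the big white lid that leans on the brush box upright in a free slot of the wooden drying rack, without dropping it. To give it air, lift the window vent's stay off its pin, push the vent out to its widest setting and drop the hole nearest the knob fully down over the pin, never letting the vent fall shut. Disturb nothing else.

Things in the scene. Friction and masses are not known exactly. Their poses are not given: they have to be found in the camera images.
- window: low white strip window at the back of the bench, fixed, 900 mm wide, 248 mm high: wooden window board on the robot's side (100 mm deep, top 28 mm above the bench), frame 55 mm deep, two fixed panes and a top-hung vent in the middle 390 mm. Origin on the bench under the middle of the frame's inner face; x points outdoors (away from the robot), z up. Vent hinge along y at x 45, z 213 mm
- vent (a joint): opening angle of the top-hung vent (rad): 0 shut, growing as its bottom edge swings outdoors; 0.17 at the start, about 0.70 with the hole nearest the knob on the pin. It weighs about 1 kg and, unless the stay is on its pin or held, falls shut, pushing the stay indoors with 1 to 4 N
- stay_hinge (a point): hinged end of the stay, inside the vent's bottom rail, on the bar's mid-thickness. The stay is a flat steel bar 24 mm wide, 6 mm thick, 226 mm long, lying square to the window over the board; it lifts freely about this end and swings sideways by 0.15 rad. Five 13 mm holes lie 50, 79, 108, 137 and 166 mm from here, the knob 213 mm. At the start the second hole (79 mm) is on the pin
- stay_knob (a point): middle of the upright pear-shaped steel knob on the stay's free end: 27 mm diameter over the middle 15 mm of its height, 37 mm tall, standing on the bar; this point is 21 mm above the top of the bar. Axes as the window's while the bar lies level
- stay_hole5 (a point): centre, on the bar's underside, of the hole nearest the knob (47 mm from the knob's axis): the one that must go over the pin
- pin (a point): foot of the fixed upright steel pin, on the collar where the bar rests, 42 mm above the bench and 60 mm indoors of the window frame's inner face. The pin is 9 mm thick and rises 14 mm above this point with a rounded tip. Axes as the window's
- tub_lid: the rinsed lid: white plastic disc, 150 mm diameter, 10 mm thick, about 0.09 kg. Origin at its centre, z along its axis (through its thickness). It starts on edge on the bench, leaning 20 degrees from upright towards the robot against the upper edge of the brush box
- rack: fixed wooden drying rack, 164 mm long (x), 94 mm wide (y). Rails along x at y -40 and 40 mm (14 wide, tops at 16 mm) carry pairs of 14 mm dowels, tops at 95 mm, at x -64, -32, 0, 32, 64 mm: four slots at x -48, -16, 16, 48 mm, 18 mm clear. The big lid stands on both rails, centre at y 0, 83 mm above the bench. Slot -48 holds the smaller lid. Origin: middle of underside
- racked_lid: smaller white lid, 120 mm diameter, 10 mm thick, already in the rack's slot at x -48 mm; bystander. Origin at its centre, z its axis
- brush_box: shut wooden brush box, 100 mm (x) by 220 mm (y), 90 mm high, 1.8 kg; the big lid leans on its +x upper edge; bystander. Origin in the middle of its underside
- squeeze_bottle: white squeeze bottle, 54 mm diameter, 160 mm high, on the window board; bystander, origin under its foot
- brush_jar: glass jar of brushes, 72 mm diameter, 230 mm high with brushes, on the window board; bystander, origin under its foot
- paint_pot: white lidded paint pot, 82 mm diameter, 60 mm high, on the bench before the window; bystander, origin under its foot
- palette_knife: 200 mm palette knife lying on the bench; bystander, origin at its middle
- paint_tin: metal tin, 100 mm diameter, 120 mm high, left side of the bench; bystander, origin under its foot
- spray_can: spray can, 64 mm diameter, 195 mm high, right side of the bench; bystander, origin under its foot
Things that resemble listed ones, but are neither listed nor needed, are in the scene too. What is shaped like the tub_lid but purple is not meant.

How it is judged:
At the end, for the whole second after the job is handed in: stay_hole5 is over the pin, within 6 mm of its axis and under 5 mm above the collar, vent still; the 150 mm lid rests in a rack slot, its axis within 0.20 rad of the rack's x, its centre within 62 mm of the rack's middle along x, 12 mm across, 75 to 90 mm above the bench (horizontal distance between stay_hole5 and pin below 0.006 m and z of stay_hole5 in the frame of pin below 0.005 m and velocity of joint vent between -0.05 and 0.05 rad/s and angle between the z axis of tub_lid and the x axis of rack, either way round below 0.2 rad and x of tub_lid in the frame of rack between -0.062 and 0.062 m and y of tub_lid in the frame of rack between -0.012 and 0.012 m and height (world z) of tub_lid between 0.075 and 0.09 m and linear speed of tub_lid below 0.03 m/s); the robot touches nothing.
It fails at once if the vent falls shut (below 0.04 rad) (value of joint vent below 0.04 rad).
It fails at once if the big lid is dropped: faster than 0.7 m/s with no finger on it (linear speed of tub_lid above 0.7 m/s and contact force between the fingers and tub_lid below 0.05 N).
It fails at once if the smaller lid in the rack or the brush box is shifted by more than 30 mm (distance of any of racked_lid, brush_box from where it was at the start of the episode above 0.03 m).
It fails at once if a bystander is shifted by more than 40 mm or knocked over (distance of any of squeeze_bottle, brush_jar, paint_pot, palette_knife, paint_tin, spray_can from where it was at the start of the episode above 0.04 m or angle between any of squeeze_bottle, brush_jar, paint_pot, paint_tin, spray_can's own z axis and vertical above 0.6 rad).
It also fails if it takes over 70 s, if anything falls off the work surface, if the arm or the gripper's body presses on something with over 40 N, if the wrist force passes 120 N, or if a joint passes its speed limit or range.

ROBOT

A 6-joint arm with a two-finger parallel gripper is mounted at the origin on the work surface. World frame = base frame: x ahead of the robot, y to its left, z up, the work surface at z = 0. Lengths are in m, angles in rad, forces in N, time in s.
With the tool pointing down it reaches from about 0.425 to 0.95 m from the base axis. Payload 3.5 kg.
Tool frame: the origin (TCP) lies between the finger pads; the fingertips stand 25 mm ahead of it and the grasp point (between the pads) lies 6 mm ahead of it (ctrl.finger_overhang is the distance from the TCP to the fingertips, in m); x points along the fingers, y is the direction in which the jaws open and shut, and the axes are right-handed (so a half turn about x gives the same grasp; the last joint's range is limited). The gripper opens to 85 mm and grips with 20 to 120 N. Pads are 22 mm wide; open, the fingers measure 114 mm over their backs; the gripper's body (76 mm by 85 mm) begins 54 mm behind the grasp point. The pads swing forward as they close: fully open they stand 13 mm farther back than shut.
Start: joints at [1.179, 0.286, 1.577, -0, 1.279, -0.15], TCP at [0.162, 0.655, 0.256] pointing down, gripper open.
Joint ranges: [-2.77, 2.77], [-0.9, 2.22], [0.21, 2.48], [-1.53, 4.67], [0.24, 2.81], [-2.84, 2.84]. Speed limits (rad/s): [2.79, 2.79, 3.14, 3.14, 3.14, 3.14].

INTERFACE

Orientations are given as a unit quaternion [x, y, z, w].
In Python, from plant import ctrl gives the robot as it stands.
- The arm moves only by the tool play_rows, never from a script. Its argument "targets" is a list of rows, each an object with "delta_pos": the shift along the world's x, y, z normalised to -1 to 1, where 1 is 1000 mm, a list of three; "delta_rot": the turn, a rotation vector about the world's x, y, z normalised to -1 to 1, where 1 is pi rad, a list of three; "claw": the finger opening in mm, from 0 to 85.4. In form: [{"delta_pos": [tx, ty, tz], "delta_rot": [wx, wy, wz], "claw": claw}, ...]. A call has 1 to 20 rows; each row is the pose to reach, as a shift and turn from the pose measured when the call began, turning the shorter way round; what a row does not reach only later rows make up. A row lasts 1/12 s, in which the tool goes at most 41.7 mm and 7.16 degrees, less where a joint would pass 70% of its speed; a pose out of reach is approached as far as the arm can. A call with a number of a shift or a turn outside -1 to 1 is refused whole. A call with a gripper value outside its range is refused whole. The fingers move at their own pace and stop on an object; "newtons" is the grip in N (left out, the last holds). Time passes only in rows, so rows that repeat a pose let the fingers close. It gives the time, the measured TCP pose, the force and the opening at its end, in the units of the state.
- ctrl.get_state(): the state, without advancing time (a new reading comes with each control period).
- ctrl.read_camera(name): name is "scene" or "top" or "wrist"; returns the picture (420x560x3 uint8, blue, green, red); there is no depth.
- ctrl.calibration(name): a dict with "fx", "fy", "cx", "cy" (pixels), "k1" (the pictures are not rectified: a ray, as slopes to the right and down, at radius r is drawn at 1 + k1 r^2 times it, then the intrinsics apply), "camera_from_world" (4x4, takes a point from world to camera coordinates). Camera axes: x right, y down, z forward; pixel columns grow to the right and rows downward; lengths in m; the calibration is good to about 2 mm. A picture is of the moment at which its call begins: read the wrist's pose just before it. calibration takes no time and is no camera call; for the wrist camera it gives the pose at the moment of the call.
- ctrl.sign_off(): hands the job in, once; it reports no verdict.
The state is a dict: "time": time; "qpos": joint angles; "dq": joint speeds; "joint_efforts": joint torques, N m; "eef_pos": TCP position; "tcp_rot": TCP orientation; "contact_force": force on the tool from outside, world axes, zero at the start; "wrist_torque": the same for the moment, N m; "opening": opening from 0.0 (shut) to 1.0 (fully open).
Only numpy, scipy, OpenCV 4.12 (cv2) and the standard library are available. Lean on these libraries where they do the work, as an engineer would, in place of code of your own. Each camera call takes 0.05 s, during which the arm holds its last target. There are 200 camera calls.

## Working session

There is one attempt and no reset: what is moved stays moved. The work goes in short steps, Python scripts to look and compute and a tool call to move; the robot and the scene stay as the last step left them, time stands still between calls to the robot, and variables do not carry over. Pictures are saved under pics/ and viewed, about 8 in all and at most 12, crops included, and the job is handed in when it is done.

Besides the shell and the picture viewer there is one more tool, called after "Call:" as a command line: name --argument value ..., lists and objects as JSON in quotes. play_rows: Moves the arm, as the interface text tells. Its arguments: {"type":"object","properties":{"targets":{"type":"array"},"newtons":{"type":"number"}},"required":["targets"]}

```bash
mkdir -p pics; ls; cat > h.py <<'E'
import numpy as np, cv2
from plant import ctrl
from scipy.spatial.transform import Rotation as R
def ray(cal,u,v):
    x=(u-cal['cx'])/cal['fx'];y=(v-cal['cy'])/cal['fy']
    rd=np.hypot(x,y);r=rd
    for _ in range(20): r=rd/(1+cal['k1']*r*r)
    s=r/rd if rd>0 else 1
    T=np.linalg.inv(np.array(cal['camera_from_world']))
    d=T[:3,:3]@np.array([x*s,y*s,1]); return T[:3,3],d/np.linalg.norm(d)
def onz(cal,u,v,z):
    o,d=ray(cal,u,v); return o+d*(z-o[2])/d[2]
def onx(cal,u,v,x):
    o,d=ray(cal,u,v); return o+d*(x-o[0])/d[0]
def tri(c1,p1,c2,p2):
    o1,d1=ray(c1,*p1);o2,d2=ray(c2,*p2)
    A=np.stack([d1,-d2],1);s=np.linalg.lstsq(A,o2-o1,rcond=None)[0]
    a=o1+s[0]*d1;b=o2+s[1]*d2; return (a+b)/2,np.linalg.norm(a-b)
def proj(cal,P):
    p=np.array(cal['camera_from_world'])@np.append(P,1);x,y=p[:2]/p[2];f=1+cal['k1']*(x*x+y*y)
    return np.array([cal['cx']+cal['fx']*x*f,cal['cy']+cal['fy']*y*f])
def snap(n,f):
    c=ctrl.calibration(n);im=ctrl.read_camera(n);cv2.imwrite(f'pics/{f}.png',im)
    import pickle;pickle.dump(c,open(f'pics/{f}.pkl','wb'));return c,im
def load(f):
    import pickle;return pickle.load(open(f'pics/{f}.pkl','rb')),cv2.imread(f'pics/{f}.png')
E
python3 - <<'E'
from h import *
for n in('scene','top'):
    c,im=snap(n,n+'0'); print(n,{k:v for k,v in c.items() if k!='camera_from_world'}); print(np.linalg.inv(c['camera_from_world']).round(3))
c,i=snap('wrist','wrist0')
print(ctrl.get_state())
E
```

```text
pics
scene {'fx': 511.45040131195566, 'fy': 511.45040131195566, 'cx': 290.25118767779935, 'cy': 214.37098047355653, 'k1': -0.021554154385516066}
[[-0.783  0.5   -0.37   1.084]
 [ 0.622  0.635 -0.459  0.724]
 [ 0.005 -0.589 -0.808  1.382]
 [ 0.     0.     0.     1.   ]]
top {'fx': 512.6256105334252, 'fy': 512.6256105334252, 'cx': 277.1540387766792, 'cy': 215.2015975147617, 'k1': -0.06049921763309243}
[[ 2.500e-02 -9.910e-01  1.350e-01  3.310e-01]
 [-1.000e+00 -2.500e-02  3.000e-03  1.800e-02]
 [ 1.000e-03 -1.350e-01 -9.910e-01  1.608e+00]
 [ 0.000e+00  0.000e+00  0.000e+00  1.000e+00]]
{'time': 0.15, 'qpos': array([ 1.17899041e+00,  2.87009472e-01,  1.57783896e+00, -4.11642447e-06,
        1.27859927e+00, -1.49996408e-01]), 'dq': array([-0.0002934 , -0.00218386, -0.00306168, -0.000886  ,  0.00168067,
       -0.00072883]), 'joint_efforts': array([ 4.81784318e-04, -4.06605935e+01, -2.93142164e+01, -1.33695585e-04,
        3.94196933e-03, -1.45762050e-05]), 'eef_pos': array([0.161426  , 0.65493545, 0.2552343 ]), 'tcp_rot': array([ 0.08465167,  0.70211876, -0.08591629,  0.70177043]), 'contact_force': array([0.19139023, 0.5606636 , 0.66619049]), 'wrist_torque': array([-0.05968131,  0.03112945,  0.0566575 ]), 'opening': 1.0046543257507548}
```

View pics/scene0.png

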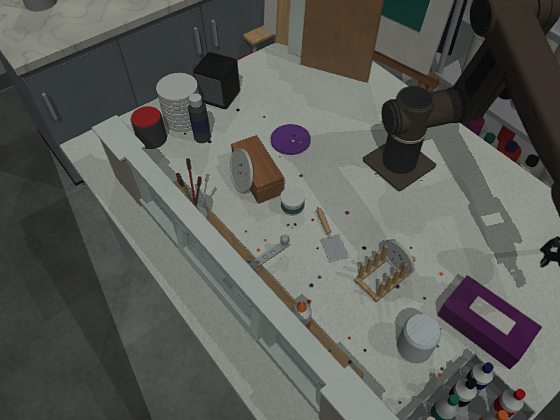

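View pics/top0.png

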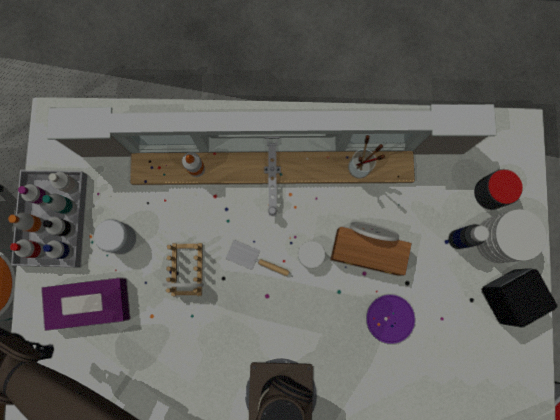

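The big lid is the white disc leaning on the brush box, at top (374,231) and scene (241,171). Things it could be confused with are the purple disc at top (390,319), the smaller racked lid at scene (397,255), and the white tin lids at top (115,236) and (518,236). The stay knob is near top (273,210). Next I'll take a close crop montage to measure from.

```bash
python3 - <<'E'
from h import *
_,t=load('top0');_,s=load('scene0')
g=lambda im,x,y,w,h,k:cv2.resize(im[y:y+h,x:x+w],None,fx=k,fy=k,interpolation=cv2.INTER_CUBIC)
a=np.hstack([g(t,235,130,80,100,3),g(t,320,200,100,100,3),g(t,155,225,60,100,3)][:3])
b=np.hstack([g(s,240,220,60,75,4),g(s,220,135,75,75,4),g(s,350,230,65,75,4)])
w=max(a.shape[1],b.shape[1]);p=lambda i:cv2.copyMakeBorder(i,0,0,0,w-i.shape[1],cv2.BORDER_CONSTANT)
m=np.vstack([p(a),p(b)]);print(m.shape);cv2.imwrite('pics/m0.png',np.clip(m*1.6,0,255).astype(np.uint8))
E
```

```text
(600, 800, 3)
```

View pics/m0.png

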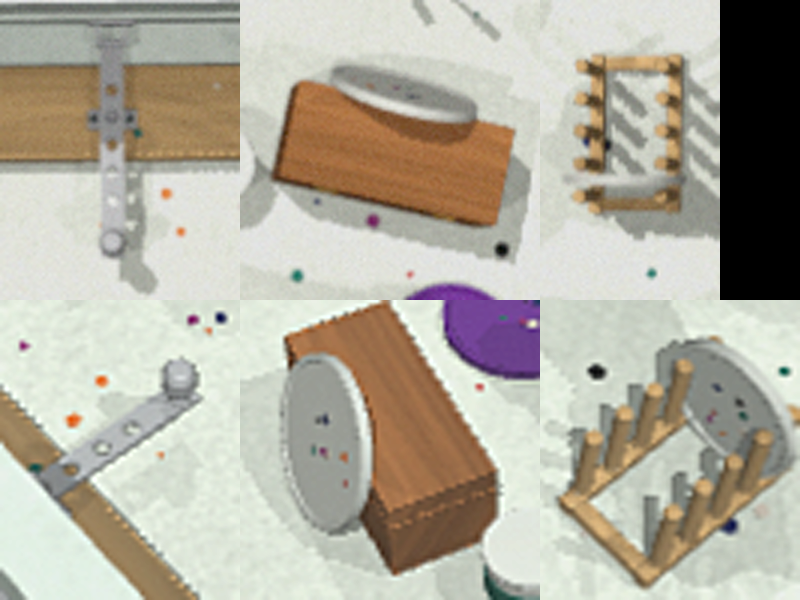

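Crop readings: pin at top (272.3,169), knob top at (272.3,210.3), and the big lid's rim visible on the box's window side. The small lid is in the rack's robot-side end slot. Now I'll turn these pixels into positions.

```bash
python3 - <<'E'
from h import *
t,_=load('top0');s,_=load('scene0')
np.set_printoptions(precision=4,suppress=True)
T=lambda x,y:(x/3+235,y/3+130);L=lambda x,y:((x-240)/3+320,y/3+200);K=lambda x,y:((x-540)/3+155,y/3+225)
S1=lambda x,y:(x/4+240,(y-300)/4+220);S2=lambda x,y:((x-240)/4+220,(y-300)/4+135);S3=lambda x,y:((x-540)/4+350,(y-300)/4+230)
print('pin',onz(t,*T(112,117),.056),'knobtop',onz(t,*T(112,241),.085), onz(t,*T(111,210),.048),onz(t,*T(112,90),.048))
print('knob tri',tri(t,T(112,241),s,S1(180,368)))
print('box',[onz(t,*L(*p),.09) for p in((297,82),(513,128),(495,225),(277,178))])
print('box scene',[onz(s,*S2(*p),.09) for p in((287,338),(388,303),(496,470),(385,520))])
tl=[(585,66),(585,98),(585,130),(585,162)];tr=[(678,62),(678,97),(678,130),(678,162)]
sl=[(593,437),(623,413),(652,390),(685,366)];sr=[(670,512),(700,488),(733,462),(765,438)]
# scene camera: which row is which y
for p in sl: print('sl',onz(s,*S3(*p),.095))
for p in sr: print('sr',onz(s,*S3(*p),.095))
for p in tl+tr: print('t',onz(t,*K(*p),.095))
# lid ends in top: left & right rim extremes
print('lid',onz(t,*L(331,70),.08),onz(t,*L(476,120),.08))
print('lidtop',onz(s,*S2(320,353),.14), onz(s,*S2(327,533),0.005))
print('frame inner edge',[onz(t,*T(x,66),.028) for x in(0,239)],'board front',[onz(t,*T(x,160),.028) for x in(0,239)])
E
```

```text
pin [0.6864 0.0406 0.056 ] knobtop [0.5529 0.0368 0.085 ] [0.5905 0.0391 0.048 ] [0.7169 0.0414 0.048 ]
knob tri (array([0.5531, 0.0382, 0.075 ]), np.float64(0.0035639462297447078))
box [array([ 0.506 , -0.1633,  0.09  ]), array([ 0.4652, -0.3789,  0.09  ]), array([ 0.3689, -0.3602,  0.09  ]), array([ 0.4102, -0.1444,  0.09  ])]
box scene [array([ 0.4655, -0.37  ,  0.09  ]), array([ 0.3716, -0.35  ,  0.09  ]), array([ 0.4153, -0.1398,  0.09  ]), array([ 0.5185, -0.1538,  0.09  ])]
sl [0.44  0.266 0.095]
sl [0.4087 0.2648 0.095 ]
sl [0.378  0.2638 0.095 ]
sl [0.3439 0.2639 0.095 ]
sr [0.4393 0.3451 0.095 ]
sr [0.4088 0.3445 0.095 ]
sr [0.3748 0.3442 0.095 ]
sr [0.3421 0.3445 0.095 ]
t [0.4342 0.3369 0.095 ]
t [0.4027 0.3353 0.095 ]
t [0.3714 0.3337 0.095 ]
t [0.3401 0.3321 0.095 ]
t [0.4406 0.245  0.095 ]
t [0.4061 0.2435 0.095 ]
t [0.3738 0.2421 0.095 ]
t [0.3427 0.2407 0.095 ]
lid [ 0.52   -0.1985  0.08  ] [ 0.4733 -0.3443  0.08  ]
lidtop [ 0.4777 -0.2966  0.14  ] [ 0.5289 -0.2308  0.005 ]
frame inner edge [array([0.745 , 0.1607, 0.028 ]), array([ 0.7513, -0.0917,  0.028 ])] board front [array([0.644 , 0.1569, 0.028 ]), array([ 0.6502, -0.0931,  0.028 ])]
```

```bash
cat >> h.py <<'E'
def goal(p,x,y):
    """print shift and turn from now to a TCP at p, fingers along x, jaws along +-y"""
    s=ctrl.get_state();R0=R.from_quat(s['tcp_rot']);x=np.array(x,float);x/=np.linalg.norm(x)
    y=np.array(y,float);y-=x*(x@y);y/=np.linalg.norm(y);best=None
    for k in(1,-1):
        w=(R.from_matrix(np.stack([x,k*y,np.cross(x,k*y)],1))*R0.inv()).as_rotvec()
        print('pos',(np.array(p)-s['eef_pos']).round(4),'rot',(w/np.pi).round(4),'rows',round(np.linalg.norm(w)/.125,1))
E
python3 - <<'E'
from h import *
s=ctrl.get_state();print(R.from_quat(s['tcp_rot']).as_matrix().round(3))
c=ctrl.calibration('wrist');W=np.linalg.inv(c['camera_from_world']);print(W.round(3))
M=R.from_quat(s['tcp_rot']).as_matrix();print((M.T@(W[:3,3]-s['eef_pos'])).round(3),(M.T@W[:3,:3]).round(3))
goal([.555,.038,.22],[0,0,-1],[-.025,1,0])
E
```

```text
[[-0.001  0.239  0.971]
 [-0.002  0.971 -0.239]
 [-1.    -0.002 -0.   ]]
[[ 0.24   0.93   0.279  0.09 ]
 [ 0.971 -0.229 -0.072  0.673]
 [-0.003  0.289 -0.957  0.373]
 [ 0.     0.     0.     1.   ]]
[-0.118  0.    -0.074] [[ 0.001 -0.289  0.957]
 [ 1.    -0.001 -0.001]
 [ 0.001  0.957  0.289]]
pos [ 0.3936 -0.6169 -0.0352] rot [ 0.0006 -0.0002  0.0849] rows 2.1
pos [ 0.3936 -0.6169 -0.0352] rot [-2.000e-04 -8.000e-04 -9.151e-01] rows 23.0
```

Call:
play_rows --targets '[{"delta_pos": [0.394,-0.617,-0.035],"delta_rot": [0,0,0.085],"claw": 85},{"delta_pos": [0.394,-0.617,-0.035],"delta_rot": [0,0,0.085],"claw": 85},{"delta_pos": [0.394,-0.617,-0.035],"delta_rot": [0,0,0.085],"claw": 85},{"delta_pos": [0.394,-0.617,-0.035],"delta_rot": [0,0,0.085],"claw": 85},{"delta_pos": [0.394,-0.617,-0.035],"delta_rot": [0,0,0.085],"claw": 85},{"delta_pos": [0.394,-0.617,-0.035],"delta_rot": [0,0,0.085],"claw": 85},{"delta_pos": [0.394,-0.617,-0.035],"delta_rot": [0,0,0.085],"claw": 85},{"delta_pos": [0.394,-0.617,-0.035],"delta_rot": [0,0,0.085],"claw": 85},{"delta_pos": [0.394,-0.617,-0.035],"delta_rot": [0,0,0.085],"claw": 60},{"delta_pos": [0.394,-0.617,-0.035],"delta_rot": [0,0,0.085],"claw": 60},{"delta_pos": [0.394,-0.617,-0.035],"delta_rot": [0,0,0.085],"claw": 60},{"delta_pos": [0.394,-0.617,-0.035],"delta_rot": [0,0,0.085],"claw": 60},{"delta_pos": [0.394,-0.617,-0.035],"delta_rot": [0,0,0.085],"claw": 60},{"delta_pos": [0.394,-0.617,-0.035],"delta_rot": [0,0,0.085],"claw": 60},{"delta_pos": [0.394,-0.617,-0.035],"delta_rot": [0,0,0.085],"claw": 60},{"delta_pos": [0.394,-0.617,-0.035],"delta_rot": [0,0,0.085],"claw": 60},{"delta_pos": [0.394,-0.617,-0.035],"delta_rot": [0,0,0.085],"claw": 60},{"delta_pos": [0.394,-0.617,-0.035],"delta_rot": [0,0,0.085],"claw": 60},{"delta_pos": [0.394,-0.617,-0.035],"delta_rot": [0,0,0.085],"claw": 60},{"delta_pos": [0.394,-0.617,-0.035],"delta_rot": [0,0,0.085],"claw": 60}]'

```text
time: 1.82
eef_pos: [0.5555, 0.0368, 0.2196]
tcp_rot: [-0.008, 0.708, 0.007, 0.706]
contact_force: [0.5, 0.0, 0.2]
opening: 0.706
```

```bash
python3 - <<'E'
from h import *
c,im=snap('wrist','w1');print(ctrl.get_state()['eef_pos'],ctrl.get_state()['time'],proj(c,[.5535,.0375,.085]),proj(c,[.6865,.0405,.056]))
E
```

```text
[0.555035   0.03783448 0.21966251] 1.8667 [281.43688361 205.75000071] [281.41504699 324.88681705]
```

View pics/w1.png

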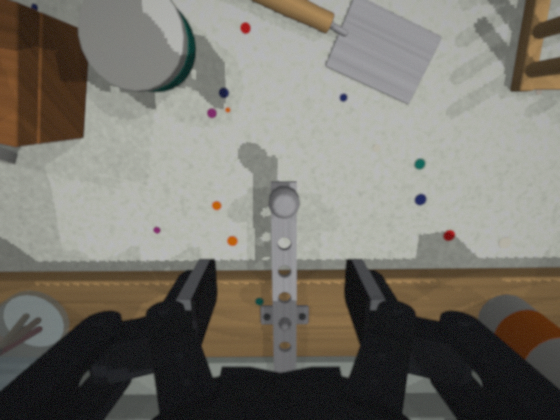

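The knob top is at (284,202) and the pin tip at (284.5,323), about 3 px from my predictions. The image is flipped, with outdoors pointing down.

```bash
python3 - <<'E'
from h import *
c,_=load('w1');t,_=load('top0')
print('knob',onz(c,284,202,.085),tri(c,(284,202),t,(272.3,210.3)),'pin',onz(c,284.5,323,.056),tri(c,(284.5,323),t,(272.3,169)))
goal([.552,.0365,.075],[0,0,-1],[-.025,1,0])
print(proj(c,[.552,.0365,.075]))
E
```

```text
knob [0.5503307  0.03948408 0.085     ] (array([0.55607663, 0.03849379, 0.06389558]), np.float64(0.002624717890248934)) pin [0.68420762 0.04355265 0.056     ] (array([0.68736214, 0.04219899, 0.05165173]), np.float64(0.0029523856206330286))
pos [-0.003  -0.0013 -0.1447] rot [ 0.0004 -0.0005  0.0003] rows 0.0
pos [-0.003  -0.0013 -0.1447] rot [-8.000e-04 -6.000e-04 -9.997e-01] rows 25.1
[280.26402375 200.71284727]
```

Call:
play_rows --targets '[{"delta_pos": [-0.003,0.001,-0.04],"delta_rot": [0,0,0],"claw": 60},{"delta_pos": [-0.003,0.001,-0.08],"delta_rot": [0,0,0],"claw": 60},{"delta_pos": [-0.003,0.001,-0.11],"delta_rot": [0,0,0],"claw": 60},{"delta_pos": [-0.003,0.001,-0.13],"delta_rot": [0,0,0],"claw": 60},{"delta_pos": [-0.003,0.001,-0.145],"delta_rot": [0,0,0],"claw": 60},{"delta_pos": [-0.003,0.001,-0.145],"delta_rot": [0,0,0],"claw": 60},{"delta_pos": [-0.003,0.001,-0.145],"delta_rot": [0,0,0],"claw": 15},{"delta_pos": [-0.003,0.001,-0.145],"delta_rot": [0,0,0],"claw": 15},{"delta_pos": [-0.003,0.001,-0.145],"delta_rot": [0,0,0],"claw": 15},{"delta_pos": [-0.003,0.001,-0.145],"delta_rot": [0,0,0],"claw": 15},{"delta_pos": [-0.003,0.001,-0.145],"delta_rot": [0,0,0],"claw": 15},{"delta_pos": [-0.003,0.001,-0.145],"delta_rot": [0,0,0],"claw": 15},{"delta_pos": [-0.003,0.001,-0.145],"delta_rot": [0,0,0],"claw": 15},{"delta_pos": [-0.003,0.001,-0.145],"delta_rot": [0,0,0],"claw": 15}]' --newtons 60

```text
time: 3.03
eef_pos: [0.5531, 0.0392, 0.0763]
tcp_rot: [-0.009, 0.707, 0.008, 0.707]
contact_force: [-1.7, 2.7, 7.2]
opening: 0.286
```

The opening is 24 mm where I expected 27 mm, with 7 N upward. The tips may be low on the neck or on the bar, so I'll open, rise 6 mm and close again.

Call:
play_rows --targets '[{"delta_pos": [0,0,0],"delta_rot": [0,0,0],"claw": 40},{"delta_pos": [0,0,0],"delta_rot": [0,0,0],"claw": 40},{"delta_pos": [0,0,0],"delta_rot": [0,0,0],"claw": 40},{"delta_pos": [-0.001,-0.0005,0.006],"delta_rot": [0,0,0],"claw": 40},{"delta_pos": [-0.001,-0.0005,0.006],"delta_rot": [0,0,0],"claw": 40},{"delta_pos": [-0.001,-0.0005,0.006],"delta_rot": [0,0,0],"claw": 15},{"delta_pos": [-0.001,-0.0005,0.006],"delta_rot": [0,0,0],"claw": 15},{"delta_pos": [-0.001,-0.0005,0.006],"delta_rot": [0,0,0],"claw": 15},{"delta_pos": [-0.001,-0.0005,0.006],"delta_rot": [0,0,0],"claw": 15},{"delta_pos": [-0.001,-0.0005,0.006],"delta_rot": [0,0,0],"claw": 15},{"delta_pos": [-0.001,-0.0005,0.006],"delta_rot": [0,0,0],"claw": 15}]'

```text
time: 3.95
eef_pos: [0.5522, 0.0384, 0.0826]
tcp_rot: [-0.009, 0.707, 0.008, 0.707]
contact_force: [-1.0, -2.8, 3.7]
opening: 0.283
```

```bash
python3 - <<'E'
from h import *
c,im=snap('wrist','w2');print(ctrl.get_state()['eef_pos'],proj(c,[.5525,.0385,.085]))
s,si=snap('scene','s2')
a=im[120:420,120:440];b=cv2.resize(si[200:290,220:340],(400,300),interpolation=cv2.INTER_CUBIC)
cv2.imwrite('pics/m2.png',np.clip(np.hstack([a,b])*1.5,0,255).astype(np.uint8))
E
```

```text
[0.55220859 0.03838582 0.08256823] [280.15332417 303.57676642]
```

View pics/m2.png

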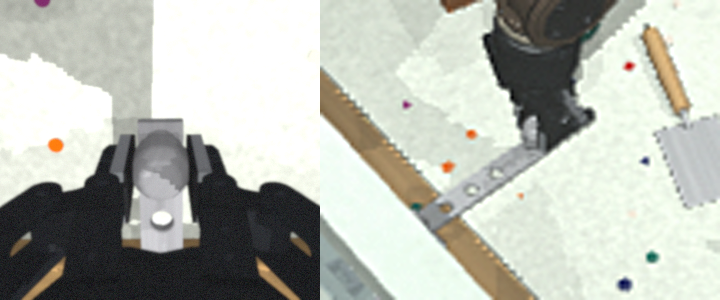

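The knob sits squarely between the pads, at (160,165) in the crop, so the reading is just a gripper offset. Next I'll work out the lift and push path.

```bash
python3 - <<'E'
import numpy as np
def tcp(a,p): 
    H=np.array([45+170*np.sin(a),213-170*np.cos(a)]);v=np.array([-213,37.6])
    return H+[v[0]*np.cos(p)+v[1]*np.sin(p),-v[0]*np.sin(p)+v[1]*np.cos(p)]
b=tcp(-.153,0)
for a,p in [(-.153,.08),(-.153,.16),(-.153,.25),(-.1,.25),(-.05,.25),(0,.25),(.1,.24),(.2,.21),(.3,.17),(.377,.13),(.377,.08),(.377,.03),(.377,-.02),(.377,-.06)]:
    d=tcp(a,p)-b;H=np.array([45+170*np.sin(a),213-170*np.cos(a)])
    # bar underside height above collar at pin
    L=H[0]+60;under=H[1]+np.tan(p)*L-3-42
    print(a,p,(d/1000).round(4),round(p/np.pi,4),'under',under.round(1),'dist',round(L,1))
E
```

```text
-0.153 0.08 [0.0037 0.0169] 0.0255 under 6.3 dist 79.1
-0.153 0.16 [0.0087 0.0335] 0.0509 under 12.7 dist 79.1
-0.153 0.25 [0.0159 0.0515] 0.0796 under 20.2 dist 79.1
-0.1 0.25 [0.0249 0.0504] 0.0796 under 21.3 dist 88.0
-0.05 0.25 [0.0333 0.0498] 0.0796 under 22.9 dist 96.5
0 0.25 [0.0418 0.0495] 0.0796 under 24.8 dist 105.0
0.1 0.24 [0.0579 0.0484] 0.0764 under 28.7 dist 122.0
0.2 0.21 [0.0722 0.045 ] 0.0668 under 31.0 dist 138.8
0.3 0.17 [0.0856 0.0411] 0.0541 under 32.2 dist 155.2
0.377 0.13 [0.0952 0.0372] 0.0414 under 31.8 dist 167.6
0.377 0.08 [0.0922 0.0269] 0.0255 under 23.4 dist 167.6
0.377 0.03 [0.0897 0.0163] 0.0095 under 15.0 dist 167.6
0.377 -0.02 [0.0878 0.0057] -0.0064 under 6.6 dist 167.6
0.377 -0.06 [ 0.0866 -0.0029] -0.0191 under -0.1 dist 167.6
```

Call:
play_rows --targets '[{"delta_pos": [0.002,0,0.009],"delta_rot": [0,0.0127,0],"claw": 15},{"delta_pos": [0.004,0,0.017],"delta_rot": [0,0.0255,0],"claw": 15},{"delta_pos": [0.006,0,0.025],"delta_rot": [0,0.038,0],"claw": 15},{"delta_pos": [0.009,0,0.0335],"delta_rot": [0,0.051,0],"claw": 15},{"delta_pos": [0.012,0,0.0425],"delta_rot": [0,0.065,0],"claw": 15},{"delta_pos": [0.016,0,0.0515],"delta_rot": [0,0.08,0],"claw": 15},{"delta_pos": [0.016,0,0.0515],"delta_rot": [0,0.08,0],"claw": 15},{"delta_pos": [0.016,0,0.0515],"delta_rot": [0,0.08,0],"claw": 15}]' --newtons 80

```text
time: 4.72
eef_pos: [0.5686, 0.0387, 0.1332]
tcp_rot: [-0.008, 0.789, 0.009, 0.614]
contact_force: [0.3, 1.0, -1.6]
opening: 0.274
```

Call:
play_rows --targets '[{"delta_pos": [0.004,0,-0.0005],"delta_rot": [0,0,0],"claw": 15},{"delta_pos": [0.009,0,-0.001],"delta_rot": [0,0,0],"claw": 15},{"delta_pos": [0.017,0.0005,-0.002],"delta_rot": [0,0,0],"claw": 15},{"delta_pos": [0.026,0.0005,-0.002],"delta_rot": [0,0,0],"claw": 15},{"delta_pos": [0.034,0.001,-0.0025],"delta_rot": [0,-0.0015,0],"claw": 15},{"delta_pos": [0.042,0.001,-0.003],"delta_rot": [0,-0.003,0],"claw": 15},{"delta_pos": [0.049,0.001,-0.005],"delta_rot": [0,-0.008,0],"claw": 15},{"delta_pos": [0.056,0.0015,-0.0065],"delta_rot": [0,-0.013,0],"claw": 15},{"delta_pos": [0.063,0.0015,-0.0085],"delta_rot": [0,-0.019,0],"claw": 15},{"delta_pos": [0.069,0.002,-0.0105],"delta_rot": [0,-0.026,0],"claw": 15},{"delta_pos": [0.074,0.002,-0.0125],"delta_rot": [0,-0.032,0],"claw": 15},{"delta_pos": [0.0775,0.002,-0.0145],"delta_rot": [0,-0.038,0],"claw": 15},{"delta_pos": [0.0775,0.002,-0.0145],"delta_rot": [0,-0.038,0],"claw": 15},{"delta_pos": [0.0775,0.002,-0.0145],"delta_rot": [0,-0.038,0],"claw": 15},{"delta_pos": [0.0775,0.002,-0.0145],"delta_rot": [0,-0.038,0],"claw": 15}]'

```text
time: 5.97
eef_pos: [0.6459, 0.0408, 0.1188]
tcp_rot: [-0.008, 0.751, 0.009, 0.66]
contact_force: [-3.0, 0.7, -0.8]
opening: 0.277
```

```bash
python3 - <<'E'
from h import *
s=ctrl.get_state();print(s['eef_pos'],R.from_quat(s['tcp_rot']).as_matrix()[:,0],s['contact_force'],s['time'])
c,im=snap('wrist','w3');t,ti=snap('top','t3');sc,si=snap('scene','s3')
print(proj(c,[.686,.041,.056]),proj(t,[.686,.041,.056]),proj(sc,[.686,.041,.056]))
g=lambda i,x,y,w,h,W,H:cv2.resize(i[y:y+h,x:x+w],(W,H),interpolation=cv2.INTER_CUBIC)
cv2.imwrite('pics/m3.png',np.clip(np.hstack([g(im,180,220,200,200,400,400),g(si,220,200,100,100,400,400)])*1.5,0,255).astype(np.uint8))
E
```

```text
[0.64588848 0.04079266 0.11876806] [-1.29275774e-01 -4.42930125e-04 -9.91608581e-01] [-2.98870982  0.67727796 -0.75710889] 5.9667
[278.65821388 316.90659161] [272.18669507 169.12485871] [250.12141106 263.92090545]
```

View pics/m3.png

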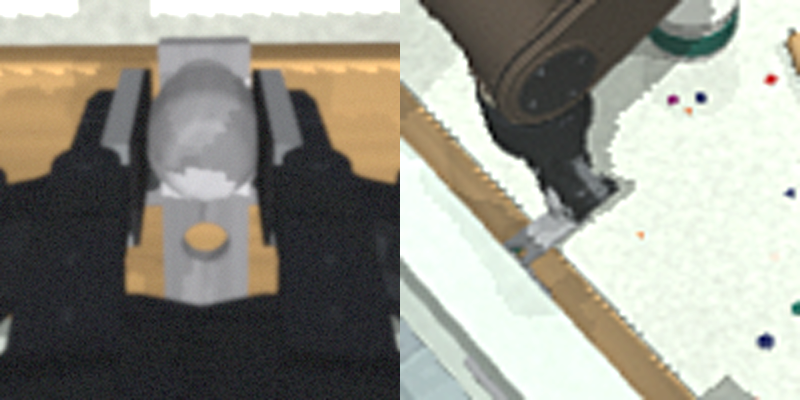

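The bar is held above the pin, and hole 5 is at wrist (283.5,340).

```bash
python3 - <<'E'
from h import *
c,_=load('w3');s=ctrl.get_state();M=R.from_quat(s['tcp_rot']).as_matrix();f=M[:,0];n=M[:,2]
print('n',n)
# bar top ~ (0.0826-0.048) ahead of TCP; hole5 47 mm along tool z
print('kin hole underside',s['eef_pos']+f*.0406+n*.047,'top',s['eef_pos']+f*.0346+n*.047)
for z in(.076,.080,.084):print(z,onz(c,283.5,340,z))
c1,_=load('w1');print('hole2-based pin',onz(c1,284.5,323,.054), 'knob w3',onz(c,(204/2+180),(130/2+220),.118))
E
```

```text
n [ 0.99130791  0.02424244 -0.12930942]
kin hole underside [0.6872811 0.041864  0.0725094] top [0.68805711 0.04186698 0.078459  ]
0.076 [0.689553   0.04387373 0.076     ]
0.08 [0.68715092 0.04376852 0.08      ]
0.084 [0.68474885 0.04366331 0.084     ]
hole2-based pin [0.6856438  0.04360888 0.054     ] knob w3 [0.63975222 0.04154046 0.118     ]
```

Call:
play_rows --targets '[{"delta_pos": [0.0,0,-0.005],"delta_rot": [0,-0.008,0],"claw": 15},{"delta_pos": [-0.0015,0,-0.0105],"delta_rot": [0,-0.016,0],"claw": 15},{"delta_pos": [-0.003,0,-0.016],"delta_rot": [0,-0.024,0],"claw": 15},{"delta_pos": [-0.004,0,-0.021],"delta_rot": [0,-0.032,0],"claw": 15},{"delta_pos": [-0.005,0,-0.025],"delta_rot": [0,-0.038,0],"claw": 15},{"delta_pos": [-0.0055,0,-0.028],"delta_rot": [0,-0.043,0],"claw": 15},{"delta_pos": [-0.006,0,-0.0315],"delta_rot": [0,-0.048,0],"claw": 15},{"delta_pos": [-0.006,0,-0.0315],"delta_rot": [0,-0.048,0],"claw": 15}]'

```text
time: 6.78
eef_pos: [0.639, 0.0408, 0.0864]
tcp_rot: [-0.009, 0.7, 0.008, 0.714]
contact_force: [-2.9, 0.2, -1.5]
opening: 0.279
```

Call:
play_rows --targets '[{"delta_pos": [0,0,-0.003],"delta_rot": [0,-0.004,0],"claw": 15},{"delta_pos": [-0.0005,0,-0.006],"delta_rot": [0,-0.009,0],"claw": 15},{"delta_pos": [-0.0005,0,-0.0085],"delta_rot": [0,-0.0125,0],"claw": 15},{"delta_pos": [-0.0005,0,-0.0085],"delta_rot": [0,-0.0125,0],"claw": 15},{"delta_pos": [-0.0005,0,-0.0085],"delta_rot": [0,-0.0125,0],"claw": 15}]'

```text
time: 7.2
eef_pos: [0.6394, 0.0407, 0.0842]
tcp_rot: [-0.01, 0.686, 0.008, 0.728]
contact_force: [-16.4, 0.1, 25.0]
opening: 0.276
```

```bash
python3 - <<'E'
from h import *
s=ctrl.get_state();print(s['eef_pos'],s['contact_force'],s['time'])
c,im=snap('wrist','w4');t,ti=snap('top','t4')
g=lambda i,x,y,w,h,W,H:cv2.resize(i[y:y+h,x:x+w],(W,H),interpolation=cv2.INTER_CUBIC)
cv2.imwrite('pics/m4.png',np.clip(np.hstack([g(im,180,220,200,200,400,400),g(ti,222,120,100,100,400,400)])*1.5,0,255).astype(np.uint8))
E
```

```text
[0.63944008 0.04070218 0.08416488] [-16.37518611   0.07389175  24.95588709] 7.2
```

View pics/m4.png

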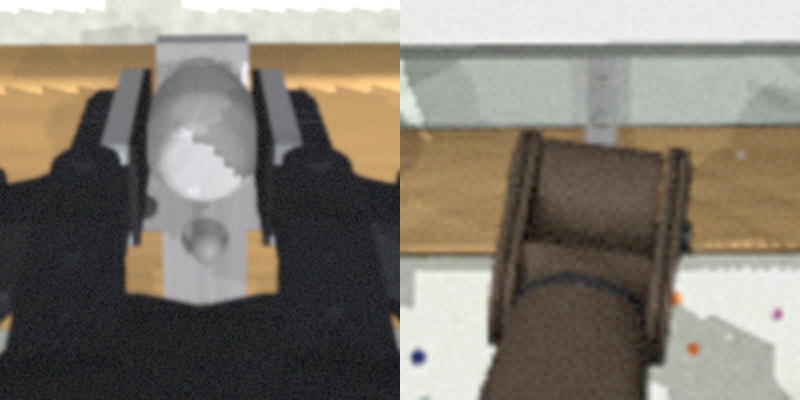

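The pin tip shows inside hole 5, at (208,243) in the crop. It's slightly jammed with 25 N upward, so I'll ease 2 mm outdoors and see how the force changes.

Call:
play_rows --targets '[{"delta_pos": [0.001,0,0.003],"delta_rot": [0,0,0],"claw": 15},{"delta_pos": [0.0025,0,0.003],"delta_rot": [0,0,0],"claw": 15},{"delta_pos": [0.0025,0,0],"delta_rot": [0,0,0],"claw": 15},{"delta_pos": [0.0025,0,0],"delta_rot": [0,0,0],"claw": 15},{"delta_pos": [0.0025,0,0],"delta_rot": [0,0,0],"claw": 15}]'

```text
time: 7.72
eef_pos: [0.6409, 0.0411, 0.0846]
tcp_rot: [-0.009, 0.687, 0.008, 0.726]
contact_force: [-7.8, 0.8, 5.7]
opening: 0.273
```

Call:
play_rows --targets '[{"delta_pos": [0.002,0,0.001],"delta_rot": [0,0,0],"claw": 15},{"delta_pos": [0.0025,0,0],"delta_rot": [0,0,0],"claw": 15},{"delta_pos": [0.0025,0,-0.0025],"delta_rot": [0,0,0],"claw": 15},{"delta_pos": [0.0025,0,-0.004],"delta_rot": [0,0,0],"claw": 15},{"delta_pos": [0.0025,0,-0.004],"delta_rot": [0,0,0],"claw": 15}]'

```text
time: 8.13
eef_pos: [0.6413, 0.0412, 0.0844]
tcp_rot: [-0.009, 0.691, 0.009, 0.723]
contact_force: [-21.0, 0.6, 22.2]
opening: 0.277
```

The resistance fits a tilt shortfall, since I'm forcing the bar down at a fixed angle against its hinge. I'll tilt further while lowering, and bring x back.

Call:
play_rows --targets '[{"delta_pos": [-0.0005,0,0.001],"delta_rot": [0,-0.004,0],"claw": 15},{"delta_pos": [-0.0008,0,-0.001],"delta_rot": [0,-0.008,0],"claw": 15},{"delta_pos": [-0.001,0,-0.003],"delta_rot": [0,-0.01,0],"claw": 15},{"delta_pos": [-0.001,0,-0.004],"delta_rot": [0,-0.012,0],"claw": 15},{"delta_pos": [-0.001,0,-0.004],"delta_rot": [0,-0.012,0],"claw": 15}]'

```text
time: 8.55
eef_pos: [0.6405, 0.0412, 0.0842]
tcp_rot: [-0.01, 0.678, 0.009, 0.735]
contact_force: [-13.8, 1.0, 18.3]
opening: 0.277
```

Tilting didn't change the height. Before releasing I'll confirm engagement: relax z and pull gently indoors, because the pin should resist if it's in the hole.

Call:
play_rows --targets '[{"delta_pos": [-0.002,0,-0.0005],"delta_rot": [0,0.003,0],"claw": 15},{"delta_pos": [-0.005,0,-0.0005],"delta_rot": [0,0.003,0],"claw": 15},{"delta_pos": [-0.005,0,-0.0005],"delta_rot": [0,0.003,0],"claw": 15}]'

```text
time: 8.8
eef_pos: [0.6366, 0.041, 0.0845]
tcp_rot: [-0.009, 0.68, 0.008, 0.733]
contact_force: [-0.3, 0.3, 2.5]
opening: 0.275
```

Call:
play_rows --targets '[{"delta_pos": [-0.0025,0,0],"delta_rot": [0,0,0],"claw": 15},{"delta_pos": [-0.0035,0,0],"delta_rot": [0,0,0],"claw": 15},{"delta_pos": [-0.0035,0,0],"delta_rot": [0,0,0],"claw": 15}]'

```text
time: 9.05
eef_pos: [0.6362, 0.041, 0.0848]
tcp_rot: [-0.009, 0.676, 0.008, 0.737]
contact_force: [8.8, 2.1, -4.7]
opening: 0.277
```

```bash
python3 - <<'E'
from h import *
s=ctrl.get_state();print(s['eef_pos'],s['contact_force'],s['time'])
c,im=snap('wrist','w5');print(proj(c,[.685,.0435,.056]))
cv2.imwrite('pics/m5.png',np.clip(cv2.resize(im[290:380,230:340],None,fx=5,fy=5,interpolation=cv2.INTER_CUBIC)*1.5,0,255).astype(np.uint8))
E
```

```text
[0.63615187 0.04100954 0.08483671] [ 8.84528246  2.11117675 -4.7489873 ] 9.05
[282.63767322 340.37197387]
```

View pics/m5.png

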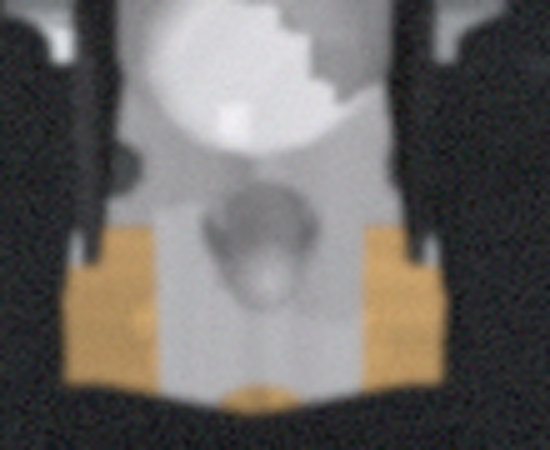

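The pin now visibly stands up through the hole, with its tip protruding at (265,285) in the crop, and it resists the pull with 8.8 N. It's engaged. I'll ease the load and open partly.

Call:
play_rows --targets '[{"delta_pos": [0.001,0,-0.001],"delta_rot": [0,0,0],"claw": 15},{"delta_pos": [0.001,0,-0.001],"delta_rot": [0,0,0],"claw": 32},{"delta_pos": [0.001,0,-0.001],"delta_rot": [0,0,0],"claw": 38},{"delta_pos": [0.001,0,-0.001],"delta_rot": [0,0,0],"claw": 38},{"delta_pos": [0.001,0,-0.001],"delta_rot": [0,0,0],"claw": 38},{"delta_pos": [0.001,0,-0.001],"delta_rot": [0,0,0],"claw": 38}]'

```text
time: 9.6
eef_pos: [0.6372, 0.041, 0.0836]
tcp_rot: [-0.009, 0.676, 0.008, 0.737]
contact_force: [-0.1, -0.3, -1.3]
opening: 0.446
```

```bash
python3 - <<'E'
from h import *
s=ctrl.get_state();print(s['eef_pos'],s['contact_force'],s['time'])
c,im=snap('wrist','w6')
def m(f): 
    c,i=load(f);i=i[290:385,230:340];return i
cv2.imwrite('pics/m6.png',np.clip(cv2.resize(im[200:400,180:380],None,fx=3,fy=3,interpolation=cv2.INTER_CUBIC)*1.5,0,255).astype(np.uint8))
goal([.637,.041,.22],[0,0,-1],[-.025,1,0])
E
```

```text
[0.63717014 0.04095992 0.08362719] [-0.06519159 -0.29775    -1.25353894] 9.6
pos [-2.000e-04  1.000e-04  1.363e-01] rot [0.0001 0.0275 0.0002] rows 0.7
pos [-2.000e-04  1.000e-04  1.363e-01] rot [ 4.320e-02 -2.000e-04 -9.989e-01] rows 25.1
```

View pics/m6.png

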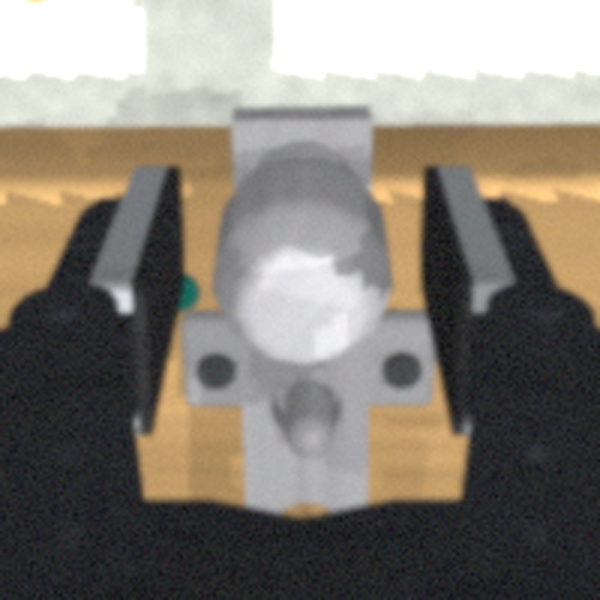

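Released. The pin protrudes well through hole 5, at (312,420), and the vent holds. I'll rise, close the fingers and tap the knob down to make sure it's seated.

Call:
play_rows --targets '[{"delta_pos": [0,0,0.025],"delta_rot": [0,0.01,0],"claw": 45},{"delta_pos": [0,0,0.06],"delta_rot": [0,0.0275,0],"claw": 45},{"delta_pos": [0,0,0.06],"delta_rot": [0,0.0275,0],"claw": 0},{"delta_pos": [0,0,0.06],"delta_rot": [0,0.0275,0],"claw": 0},{"delta_pos": [0,0,0.06],"delta_rot": [0,0.0275,0],"claw": 0},{"delta_pos": [0,0,0.06],"delta_rot": [0,0.0275,0],"claw": 0},{"delta_pos": [0,0,0.06],"delta_rot": [0,0.0275,0],"claw": 0},{"delta_pos": [0,0,0.06],"delta_rot": [0,0.0275,0],"claw": 0},{"delta_pos": [0,0,0.045],"delta_rot": [0,0.0275,0],"claw": 0},{"delta_pos": [0,0,0.035],"delta_rot": [0,0.0275,0],"claw": 0},{"delta_pos": [0,0,0.03],"delta_rot": [0,0.0275,0],"claw": 0},{"delta_pos": [0,0,0.028],"delta_rot": [0,0.0275,0],"claw": 0},{"delta_pos": [0,0,0.028],"delta_rot": [0,0.0275,0],"claw": 0}]'

```text
time: 10.73
eef_pos: [0.6365, 0.041, 0.1104]
tcp_rot: [-0.009, 0.708, 0.009, 0.706]
contact_force: [-0.3, -0.0, 0.5]
opening: -0.001
```

Call:
play_rows --targets '[{"delta_pos": [0,0,-0.002],"delta_rot": [0,0,0],"claw": 0},{"delta_pos": [0,0,-0.004],"delta_rot": [0,0,0],"claw": 0},{"delta_pos": [0,0,-0.005],"delta_rot": [0,0,0],"claw": 0},{"delta_pos": [0,0,-0.005],"delta_rot": [0,0,0],"claw": 0}]'

```text
time: 11.07
eef_pos: [0.637, 0.041, 0.1074]
tcp_rot: [-0.009, 0.708, 0.009, 0.707]
contact_force: [-3.2, 0.1, 5.3]
opening: -0.001
```

Contact came at a fingertip height of 0.082 m, which is the height expected for a seated bar. Now to the lid.

```bash
python3 - <<'E'
from h import *
goal([.45,-.262,.30],[0,0,-1],[.9826,-.186,0])
E
```

```text
pos [-0.187  -0.303   0.1926] rot [-3.000e-04 -5.000e-04 -5.674e-01] rows 14.3
pos [-0.187  -0.303   0.1926] rot [ 4.000e-04 -3.000e-04  4.326e-01] rows 10.9
```

```bash
python3 - <<'E'
from h import *
s=ctrl.get_state();print(s['qpos'].round(3))
E
```

```text
[-9.400e-02  3.630e-01  1.770e+00 -1.000e-03  1.010e+00 -1.689e+00]
```

Call:
play_rows --targets '[{"delta_pos": [0,0,0.04],"delta_rot": [0,0,0],"claw": 0},{"delta_pos": [0,0,0.08],"delta_rot": [0,0,0],"claw": 0},{"delta_pos": [0,0,0.12],"delta_rot": [0,0,0],"claw": 0},{"delta_pos": [0,0,0.16],"delta_rot": [0,0,0],"claw": 30},{"delta_pos": [-0.187,-0.303,0.193],"delta_rot": [0,0,-0.567],"claw": 30},{"delta_pos": [-0.187,-0.303,0.193],"delta_rot": [0,0,-0.567],"claw": 30},{"delta_pos": [-0.187,-0.303,0.193],"delta_rot": [0,0,-0.567],"claw": 30},{"delta_pos": [-0.187,-0.303,0.193],"delta_rot": [0,0,-0.567],"claw": 30},{"delta_pos": [-0.187,-0.303,0.193],"delta_rot": [0,0,-0.567],"claw": 30},{"delta_pos": [-0.187,-0.303,0.193],"delta_rot": [0,0,-0.567],"claw": 30},{"delta_pos": [-0.187,-0.303,0.193],"delta_rot": [0,0,-0.567],"claw": 30},{"delta_pos": [-0.187,-0.303,0.193],"delta_rot": [0,0,-0.567],"claw": 30},{"delta_pos": [-0.187,-0.303,0.193],"delta_rot": [0,0,-0.567],"claw": 30},{"delta_pos": [-0.187,-0.303,0.193],"delta_rot": [0,0,-0.567],"claw": 30},{"delta_pos": [-0.187,-0.303,0.193],"delta_rot": [0,0,-0.567],"claw": 30},{"delta_pos": [-0.187,-0.303,0.193],"delta_rot": [0,0,-0.567],"claw": 30},{"delta_pos": [-0.187,-0.303,0.193],"delta_rot": [0,0,-0.567],"claw": 30},{"delta_pos": [-0.187,-0.303,0.193],"delta_rot": [0,0,-0.567],"claw": 30},{"delta_pos": [-0.187,-0.303,0.193],"delta_rot": [0,0,-0.567],"claw": 30},{"delta_pos": [-0.187,-0.303,0.193],"delta_rot": [0,0,-0.567],"claw": 30}]'

```text
time: 12.73
eef_pos: [0.45, -0.2621, 0.3008]
tcp_rot: [0.545, 0.451, -0.544, 0.451]
contact_force: [0.3, 0.4, -0.5]
opening: 0.348
```

```bash
python3 - <<'E'
from h import *
s=ctrl.get_state();print(s['eef_pos'],s['time'],s['qpos'].round(2),R.from_quat(s['tcp_rot']).as_matrix().round(3))
c,im=snap('wrist','w7')
e=np.array([.9826,-.186,0]);l=np.array([.186,.9826,0]);C=np.array([.498,-.27,.0722])
u=-np.sin(.349)*e+np.cos(.349)*np.array([0,0,1])
for k in np.linspace(0,2*np.pi,24,endpoint=False):
    p=proj(c,C+.075*(np.cos(k)*u+np.sin(k)*l));cv2.circle(im,tuple(int(v) for v in p),2,(0,0,255),-1)
t,ti=snap('top','t7');a=cv2.resize(ti[120:290,215:420],None,fx=1,fy=1)
cv2.imwrite('pics/m7.png',np.clip(im*1.4,0,255).astype(np.uint8))
E
```

```text
[ 0.4499963  -0.26211714  0.30078058] 12.7333 [-0.72 -0.09  1.9   0.    1.33 -0.54] [[ 0.001  0.983 -0.185]
 [ 0.001 -0.185 -0.983]
 [-1.     0.    -0.001]]
```

View pics/m7.png

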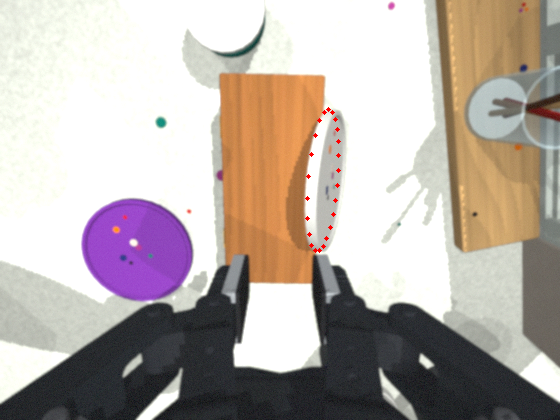

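My predicted rim (red dots) lies on the white lid, which spans (337,108) to (317,252), so the estimate is good enough to grasp with the tool tilted 20°.

```bash
python3 - <<'E'
from h import *
a=.349;e=np.array([.9826,-.186,0]);z=np.array([0,0,1]);C=np.array([.4995,-.27,.0722])
u=-np.sin(a)*e+np.cos(a)*z;n=np.cos(a)*e+np.sin(a)*z
goal(C+.155*u,-u,n);goal(C+.069*u,-u,n)
E
```

```text
pos [-0.0026  0.0019 -0.0828] rot [-0.0209 -0.1091 -0.0008] rows 2.8
pos [-0.0026  0.0019 -0.0828] rot [-0.1707  0.0315  0.9842] rows 25.1
pos [ 0.0263 -0.0036 -0.1636] rot [-0.0209 -0.1091 -0.0008] rows 2.8
pos [ 0.0263 -0.0036 -0.1636] rot [-0.1707  0.0315  0.9842] rows 25.1
```

Call:
play_rows --targets '[{"delta_pos": [-0.003,0.002,-0.02],"delta_rot": [-0.007,-0.036,0],"claw": 32},{"delta_pos": [-0.003,0.002,-0.05],"delta_rot": [-0.014,-0.073,0],"claw": 32},{"delta_pos": [-0.003,0.002,-0.083],"delta_rot": [-0.021,-0.109,0],"claw": 32},{"delta_pos": [-0.003,0.002,-0.083],"delta_rot": [-0.021,-0.109,0],"claw": 32},{"delta_pos": [-0.003,0.002,-0.083],"delta_rot": [-0.021,-0.109,0],"claw": 32},{"delta_pos": [0.005,0.0005,-0.105],"delta_rot": [-0.021,-0.109,0],"claw": 32},{"delta_pos": [0.012,-0.001,-0.125],"delta_rot": [-0.021,-0.109,0],"claw": 32},{"delta_pos": [0.019,-0.002,-0.144],"delta_rot": [-0.021,-0.109,0],"claw": 32},{"delta_pos": [0.026,-0.0035,-0.163],"delta_rot": [-0.021,-0.109,0],"claw": 32},{"delta_pos": [0.026,-0.0035,-0.163],"delta_rot": [-0.021,-0.109,0],"claw": 32}]' --newtons 30

```text
time: 13.67
eef_pos: [0.4791, -0.2675, 0.1393]
tcp_rot: [0.613, 0.351, -0.457, 0.54]
contact_force: [-0.9, 0.4, 0.2]
opening: 0.373
```

Call:
play_rows --targets '[{"delta_pos": [-0.001,0,-0.002],"delta_rot": [0,0,0],"claw": 32},{"delta_pos": [-0.001,0,-0.002],"delta_rot": [0,0,0],"claw": 22},{"delta_pos": [-0.001,0,-0.002],"delta_rot": [0,0,0],"claw": 16},{"delta_pos": [-0.001,0,-0.002],"delta_rot": [0,0,0],"claw": 10},{"delta_pos": [-0.001,0,-0.002],"delta_rot": [0,0,0],"claw": 4},{"delta_pos": [-0.001,0,-0.002],"delta_rot": [0,0,0],"claw": 2},{"delta_pos": [-0.001,0,-0.002],"delta_rot": [0,0,0],"claw": 2},{"delta_pos": [-0.001,0,-0.002],"delta_rot": [0,0,0],"claw": 2},{"delta_pos": [-0.001,0,-0.002],"delta_rot": [0,0,0],"claw": 2},{"delta_pos": [-0.001,0,-0.002],"delta_rot": [0,0,0],"claw": 2}]'

```text
time: 14.5
eef_pos: [0.4788, -0.2683, 0.1391]
tcp_rot: [0.613, 0.349, -0.457, 0.541]
contact_force: [-1.8, -0.5, 5.3]
opening: 0.111
```

Gripped, with a 9.5 mm opening. I'll lift it clear of the box and cross-check the rack position from the stored top image.

Call:
play_rows --targets '[{"delta_pos": [0,0,0],"delta_rot": [0,0,0],"claw": 2},{"delta_pos": [0.001,0,0.01],"delta_rot": [0,0,0],"claw": 2},{"delta_pos": [0.003,0,0.025],"delta_rot": [0,0,0],"claw": 2},{"delta_pos": [0.006,0,0.045],"delta_rot": [0,0,0],"claw": 2},{"delta_pos": [0.008,0,0.07],"delta_rot": [0,0,0],"claw": 2},{"delta_pos": [0.01,0,0.095],"delta_rot": [0,0,0],"claw": 2},{"delta_pos": [0.01,0,0.12],"delta_rot": [0,0,0],"claw": 2},{"delta_pos": [0.01,0,0.13],"delta_rot": [0,0,0],"claw": 2},{"delta_pos": [0.01,0,0.13],"delta_rot": [0,0,0],"claw": 2}]' --newtons 50

```text
time: 15.25
eef_pos: [0.4897, -0.2691, 0.2726]
tcp_rot: [0.613, 0.347, -0.456, 0.543]
contact_force: [-0.2, -0.1, -0.9]
opening: 0.106
```

```bash
python3 - <<'E'
from h import *
np.set_printoptions(precision=4,suppress=True)
c,im=load('top0')
hsv=cv2.cvtColor(im,cv2.COLOR_BGR2HSV)
m=cv2.inRange(hsv,(8,60,60),(30,255,255))[225:325,155:215]
m=cv2.morphologyEx(m,cv2.MORPH_OPEN,np.ones((2,2)))
ys,xs=np.where(m>0);col=m.sum(0)/255;row=m.sum(1)/255
print('cols',col.astype(int));print('rows',row.astype(int))
K=lambda x,y:((x-540)/3+155,y/3+225)
print(onz(c,*K(682,130),.016),onz(c,*K(640,57),.016),onz(c,*K(640,210),.016))
# predicted dowel tops and rail corners
for C in [(.376,.3045),(.376,.290)]:
  print(C,[proj(c,[C[0]+x,C[1]+y,.095]).round(1) for x in(64,-64) for y in()]or'',[proj(c,[C[0]+x/1e3,C[1]+y/1e3,z/1e3]).round(1).tolist() for x,y,z in((64,40,95),(64,-40,95),(-64,-40,95),(82,-47,16),(-82,-47,16))])
goal([.424,.305,.30],[0,0,-1],[1,.015,0])
print(ctrl.get_state()['qpos'].round(2),ctrl.get_state()['opening'])
E
```

```text
cols [ 0  0  0  0  0  0  0  0  0  0  0  0  6 18 20 19 13  6 31 36 38 41 29  9
  9  9  9  8  8  8  8  8  8  8  9  9  9  9  9 14 20 23 23 37 35 38 42 41
  0  0  0  0  0  0  0  0  0  0  0  0]
rows [ 0  0  0  0  0  0  0  0  0  0  0  0  0  0  0  0  0  0  0  7 30 34 34 31
 18  0  9  9  9  9  9  9 17 15 10  9  9  9 10 10 10 10  9 16 10  8  9  9
  8  9  9  9 10 10 16 11  9 13 10  3  0  0  0  6 11  9 12 31 31 31 31 10
  0  0  0  0  0  0  0  0  0  0  0  0  0  0  0  0  0  0  0  0  0  0  0  0
  0  0  0  0]
[0.3762 0.2496 0.016 ] [0.4505 0.2966 0.016 ] [0.2933 0.2894 0.016 ]
(0.376, 0.3045)  [[167.5, 245.0], [194.4, 245.7], [192.5, 289.3], [200.9, 241.9], [198.7, 295.0]]
(0.376, 0.29)  [[172.4, 245.1], [199.3, 245.8], [197.4, 289.4], [205.6, 242.0], [203.4, 295.2]]
pos [-0.0657  0.5741  0.0274] rot [0.0117 0.1132 0.0621] rows 3.3
pos [-0.0657  0.5741  0.0274] rot [ 0.1664 -0.0172 -0.9232] rows 23.6
[-0.76 -0.15  2.03  0.23  0.96 -0.68] 0.10573849649309143
```

Call:
play_rows --targets '[{"delta_pos": [0,0.03,0.01],"delta_rot": [0.004,0.038,0.02],"claw": 2},{"delta_pos": [0.002,0.06,0.02],"delta_rot": [0.008,0.076,0.04],"claw": 2},{"delta_pos": [0.005,0.095,0.027],"delta_rot": [0.012,0.113,0.062],"claw": 2},{"delta_pos": [0.008,0.13,0.027],"delta_rot": [0.012,0.113,0.062],"claw": 2},{"delta_pos": [0.01,0.165,0.027],"delta_rot": [0.012,0.113,0.062],"claw": 2},{"delta_pos": [0.01,0.2,0.027],"delta_rot": [0.012,0.113,0.062],"claw": 2},{"delta_pos": [0.01,0.235,0.027],"delta_rot": [0.012,0.113,0.062],"claw": 2},{"delta_pos": [0.01,0.27,0.027],"delta_rot": [0.012,0.113,0.062],"claw": 2},{"delta_pos": [0.005,0.305,0.027],"delta_rot": [0.012,0.113,0.062],"claw": 2},{"delta_pos": [0,0.34,0.027],"delta_rot": [0.012,0.113,0.062],"claw": 2},{"delta_pos": [-0.01,0.375,0.027],"delta_rot": [0.012,0.113,0.062],"claw": 2},{"delta_pos": [-0.02,0.41,0.027],"delta_rot": [0.012,0.113,0.062],"claw": 2},{"delta_pos": [-0.03,0.445,0.027],"delta_rot": [0.012,0.113,0.062],"claw": 2},{"delta_pos": [-0.042,0.48,0.027],"delta_rot": [0.012,0.113,0.062],"claw": 2},{"delta_pos": [-0.052,0.51,0.027],"delta_rot": [0.012,0.113,0.062],"claw": 2},{"delta_pos": [-0.06,0.54,0.027],"delta_rot": [0.012,0.113,0.062],"claw": 2},{"delta_pos": [-0.066,0.56,0.02],"delta_rot": [0.012,0.113,0.062],"claw": 2},{"delta_pos": [-0.069,0.568,0.01],"delta_rot": [0.012,0.113,0.062],"claw": 2},{"delta_pos": [-0.069,0.568,0.0],"delta_rot": [0.012,0.113,0.062],"claw": 2},{"delta_pos": [-0.069,0.568,0.0],"delta_rot": [0.012,0.113,0.062],"claw": 2}]'

```text
time: 16.92
eef_pos: [0.4189, 0.2977, 0.2677]
tcp_rot: [0.494, 0.505, -0.499, 0.503]
contact_force: [-0.5, -0.6, -0.7]
opening: 0.11
```

```bash
python3 - <<'E'
from h import *
s=ctrl.get_state();print(s['eef_pos'],s['time'],s['opening'],s['qpos'].round(2),R.from_quat(s['tcp_rot']).as_matrix().round(3))
c,im=snap('wrist','w8');sc,si=snap('scene','s8')
for x in(64,32,0,-32,-64):
  for y in(40,-40):
    print(x,y,proj(c,[.373+x/1e3,.300+y/1e3,.095]).round(0),end=' ')
g=cv2.resize(im,(490,368));b=cv2.resize(si[180:310,330:440],(310,368),interpolation=cv2.INTER_CUBIC)
cv2.imwrite('pics/m8.png',np.clip(np.hstack([g,b])*1.4,0,255).astype(np.uint8))
E
```

```text
[0.41885867 0.29773329 0.2677086 ] 16.9167 0.11025668594383661 [ 0.42 -0.08  1.95 -0.    1.28  0.41] [[-0.007  1.     0.015]
 [-0.003  0.015 -1.   ]
 [-1.    -0.007  0.003]]
64 40 [304. 149.] 64 -40 [301. 234.] 32 40 [267. 148.] 32 -40 [267. 233.] 0 40 [231. 148.] 0 -40 [233. 233.] -32 40 [195. 147.] -32 -40 [200. 232.] -64 40 [158. 147.] -64 -40 [166. 232.]
```

View pics/m8.png

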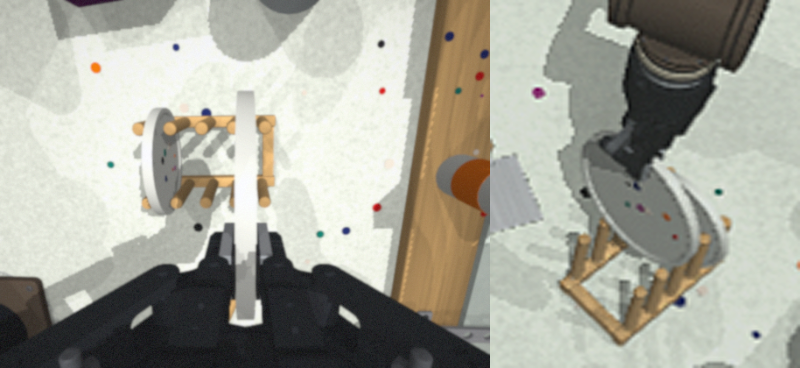

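Dowel tops are at full-size wrist pixels (304,144), (267,145), (231,146), (302,229) and (234,230). These match a rack at (0.373,0.303) with a yaw of about 0.02. The lid hangs edge-on over the end slot with its top end at (281,108). The correction is small, so I'll lower it.

```bash
python3 - <<'E'
from h import *
goal([.421,.302,.21],[0,0,-1],[1,.02,0])
E
```

```text
pos [ 0.0006  0.0044 -0.0607] rot [ 0.0003 -0.0008  0.0021] rows 0.1
pos [ 0.0006  0.0044 -0.0607] rot [-1.300e-03 -5.000e-04 -9.979e-01] rows 25.1
```

Call:
play_rows --targets '[{"delta_pos": [0.0005,0.004,0],"delta_rot": [0,0,0.002],"claw": 2},{"delta_pos": [0.0005,0.004,-0.01],"delta_rot": [0,0,0.002],"claw": 2},{"delta_pos": [0.0005,0.004,-0.02],"delta_rot": [0,0,0.002],"claw": 2},{"delta_pos": [0.0005,0.004,-0.03],"delta_rot": [0,0,0.002],"claw": 2},{"delta_pos": [0.0005,0.004,-0.04],"delta_rot": [0,0,0.002],"claw": 2},{"delta_pos": [0.0005,0.004,-0.05],"delta_rot": [0,0,0.002],"claw": 2},{"delta_pos": [0.0005,0.004,-0.06],"delta_rot": [0,0,0.002],"claw": 2},{"delta_pos": [0.0005,0.004,-0.06],"delta_rot": [0,0,0.002],"claw": 2},{"delta_pos": [0.0005,0.004,-0.06],"delta_rot": [0,0,0.002],"claw": 2}]'

```text
time: 17.77
eef_pos: [0.4205, 0.3014, 0.2096]
tcp_rot: [0.493, 0.506, -0.497, 0.504]
contact_force: [-0.1, 0.1, -2.0]
opening: 0.11
```

Call:
play_rows --targets '[{"delta_pos": [0.0005,0,-0.01],"delta_rot": [0,0,0],"claw": 2},{"delta_pos": [0.0005,0,-0.02],"delta_rot": [0,0,0],"claw": 2},{"delta_pos": [0.0005,0,-0.03],"delta_rot": [0,0,0],"claw": 2},{"delta_pos": [0.0005,0,-0.038],"delta_rot": [0,0,0],"claw": 2},{"delta_pos": [0.0005,0,-0.045],"delta_rot": [0,0,0],"claw": 2},{"delta_pos": [0.0005,0,-0.05],"delta_rot": [0,0,0],"claw": 2},{"delta_pos": [0.0005,0,-0.053],"delta_rot": [0,0,0],"claw": 2},{"delta_pos": [0.0005,0,-0.055],"delta_rot": [0,0,0],"claw": 2},{"delta_pos": [0.0005,0,-0.055],"delta_rot": [0,0,0],"claw": 2}]'

```text
time: 18.52
eef_pos: [0.4211, 0.3014, 0.1556]
tcp_rot: [0.493, 0.506, -0.497, 0.504]
contact_force: [-2.1, -0.9, 4.1]
opening: 0.106
```

Contact came at the expected height, so I'll press 1 mm more and release.

Call:
play_rows --targets '[{"delta_pos": [0,0,-0.002],"delta_rot": [0,0,0],"claw": 2},{"delta_pos": [0,0,-0.002],"delta_rot": [0,0,0],"claw": 2}]'

```text
time: 18.68
eef_pos: [0.4214, 0.3015, 0.1554]
tcp_rot: [0.493, 0.506, -0.497, 0.505]
contact_force: [-2.6, -1.8, 6.3]
opening: 0.104
```

Call:
play_rows --targets '[{"delta_pos": [0,0,0],"delta_rot": [0,0,0],"claw": 12},{"delta_pos": [0,0,0],"delta_rot": [0,0,0],"claw": 16},{"delta_pos": [0,0,0],"delta_rot": [0,0,0],"claw": 22},{"delta_pos": [0,0,0],"delta_rot": [0,0,0],"claw": 30},{"delta_pos": [0,0,0],"delta_rot": [0,0,0],"claw": 34},{"delta_pos": [0,0,0],"delta_rot": [0,0,0],"claw": 34},{"delta_pos": [0,0,0.01],"delta_rot": [0,0,0],"claw": 34},{"delta_pos": [0,0,0.03],"delta_rot": [0,0,0],"claw": 34},{"delta_pos": [0,0,0.06],"delta_rot": [0,0,0],"claw": 34},{"delta_pos": [0,0,0.1],"delta_rot": [0,0,0],"claw": 34},{"delta_pos": [0,0,0.14],"delta_rot": [0,0,0],"claw": 34},{"delta_pos": [0,0.04,0.17],"delta_rot": [0,0,0],"claw": 34},{"delta_pos": [0,0.08,0.17],"delta_rot": [0,0,0],"claw": 34},{"delta_pos": [0,0.12,0.17],"delta_rot": [0,0,0],"claw": 34},{"delta_pos": [0,0.15,0.17],"delta_rot": [0,0,0],"claw": 34},{"delta_pos": [0,0.15,0.17],"delta_rot": [0,0,0],"claw": 34}]'

```text
time: 20.02
eef_pos: [0.4206, 0.4561, 0.3258]
tcp_rot: [0.492, 0.507, -0.495, 0.505]
contact_force: [-0.2, -1.3, 0.0]
opening: 0.397
```

```bash
python3 - <<'E'
from h import *
s=ctrl.get_state();print(s['eef_pos'],s['time'],s['contact_force'])
c,im=snap('wrist','w9');sc,si=snap('scene','s9');t,ti=snap('top','t9')
g=lambda i,x,y,w,h,W,H:cv2.resize(i[y:y+h,x:x+w],(W,H),interpolation=cv2.INTER_CUBIC)
a=np.hstack([g(si,350,225,75,75,270,270),g(im,100,0,320,320,270,270),g(ti,155,225,60,60,260,270)])
b=np.hstack([g(si,220,200,90,90,270,270),g(ti,232,130,80,80,270,270),g(si,150,110,170,170,260,270)])
cv2.imwrite('pics/m9.png',np.clip(np.vstack([a,b])*1.4,0,255).astype(np.uint8))
for C in((.421,.303,.083),):
  r=[proj(sc,np.array(C)+.075*np.array([0,np.cos(k),np.sin(k)])).round(0).tolist() for k in np.linspace(0,6.28,5)[:4]];print(r)
# hole5/knob in top view
print('knob exp',proj(t,[.6392,.0395,.083]),'s',proj(sc,[.6392,.0395,.083]))
E
```

```text
[0.42060818 0.45607769 0.32577037] 20.0167 [-0.19779367 -1.33422812  0.01284093]
[[395.0, 290.0], [380.0, 258.0], [359.0, 254.0], [373.0, 284.0]]
knob exp [272.19804658 182.23971096] s [262.01126394 250.57872468]
```

View pics/m9.png

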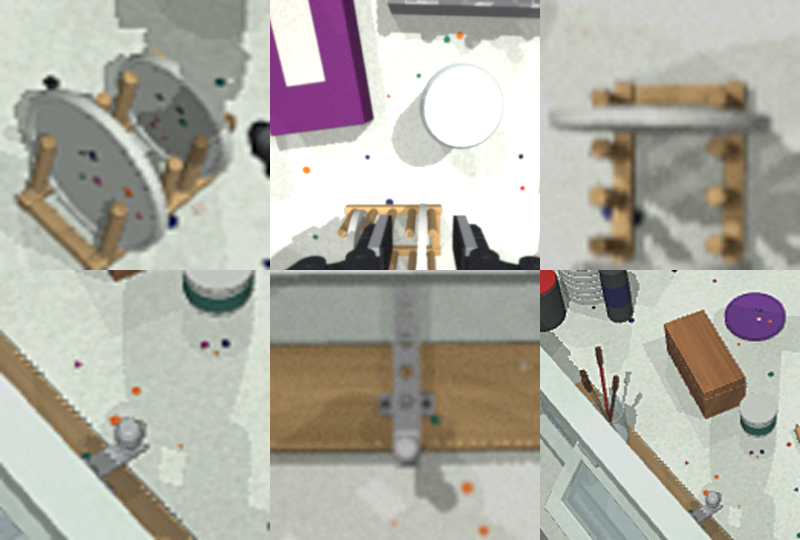

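```bash
python3 -c "
from plant import ctrl
print(ctrl.sign_off())"
```

```text
the job is handed in; nothing more can be done
None
```

I did both parts and handed the job in at about 20 s on the robot's clock; signing off gives no verdict.

**Vent:** I gripped the knob, lifted the stay off its pin, pushed the vent out and lowered hole 5 (the one nearest the knob) over the pin. The first attempts to lower it met 18–25 N about 4 mm above the height I had worked out. A gentle pull then met the pin at 8.8 N. The close picture showed the pin standing up through the hole. After releasing, I pressed on the knob. It met the fingers at about 0.082 m, the height expected for a fully seated bar. The final top view still shows the pin in hole 5. I had no direct reading of the vent angle or of the height above the collar.

**Lid:** I took the white lid by its rim and stood it in the free slot at x +48 mm. It touched down within about 3 mm of the height I had worked out. The last pictures show it upright between its dowels.

**Bystanders:** The smaller lid, brush box, paint pot and jar showed no visible shift in the last pictures. I did not measure them or check every other bystander. The gripper was clear of everything at hand-in.

**Disagreement:** The cameras disagreed on the rack and pin positions by 3–6 mm. I used the wrist camera for the final rack alignment.

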